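Change the mould half under the sprung hold-down arm

ROBOT

A 6-joint arm with a two-finger parallel gripper is mounted at the origin on a cart in front of the work surface, level with it; the furniture and walls round the work are solid. World frame = base frame: x ahead of the robot, y to its left, z up, the work surface at z = 0. Lengths are in m, angles in rad, forces in N, time in s.
With the tool pointing down it reaches from about 0.3 to 0.875 m from the base axis. Payload 6.4 kg.
Tool frame: the origin (TCP) lies midway between the tips of the shut fingers; the grasp point (between the pads) lies 19 mm behind it; z points along the fingers, y is the direction in which the jaws open and shut (so a half turn about z gives the same grasp; the last joint's range is limited). The gripper opens to 85 mm and grips with 20 to 120 N. Pads are 22 mm wide; open, the fingers measure 114 mm over their backs; the gripper's body (76 mm by 85 mm) begins 54 mm behind the grasp point. The pads swing forward as they close: fully open they stand 13 mm farther back than shut.
Start: joints at [0.908, 0.181, 1.607, -0, 1.354, -0.206], TCP at [0.254, 0.516, 0.231] pointing down, gripper open.
Joint ranges: [-2.99, 2.99], [-0.89, 2.07], [0.3, 2.58], [-1.14, 4.28], [0, 2.63], [-3.12, 3.12]. Speed limits (rad/s): [2.57, 2.57, 3.01, 3.14, 3.14, 3.14].

INTERFACE

Orientations are given as a unit quaternion [w, x, y, z].
In Python, from bench import ctrl gives the robot as it stands. The module is installed in compiled form; this text tells all that it offers.
- The arm moves only by the tool arm_command, never from a script. Its argument "plan" is one flat list of numbers, 4 for each row, row after row: the shift along the tool's x, y, z in mm, then the turn about the tool's z in rad. A call has 1 to 20 rows; each row shifts and turns the commanded pose from where the row before left it, along the tool's axes as they then stand; what a row does not reach is not made up. A row lasts 1/10 s, in which the tool goes at most 50 mm and 8.59 degrees, less where a joint would pass 70% of its speed; a pose out of reach is approached as far as the arm can. A call is refused whole if a number of a shift passes 50 or a number of a turn 0.15, either way. A call with a gripper value outside its range is refused whole. "grip" is the opening, from 0 (shut) to 1 (fully open), set as the call begins (left out, the last holds). The fingers move at their own pace and stop on an object; the grip force is fixed at half the most. Time passes only in rows, so rows that do not move let the fingers close. It gives the time, the measured TCP pose, the force and the opening at its end, in the units of the state.
- ctrl.get_obs(): the state, without advancing time (a new reading comes with each control period).
- ctrl.camera(name): name is "side" or "top"; returns a dict with "color" (420x560x3 uint8, red, green, blue), "camera_matrix" (3x3 intrinsics, pixels), "eye" and "attitude" of the camera in the world. Camera axes: x right, y up, looking along -z (the intrinsics and any distortion apply to the point x, -y, -z); pixel columns grow to the right and rows downward; lengths in m; the calibration is good to about 2 mm. A picture is of the moment at which its call begins. There is no depth.
- ctrl.hand_in(): hands the job in, once; it reports no verdict.
The state is a dict: "time_s": time; "q": joint angles; "dq": joint speeds; "joint_efforts": joint torques, N m; "eef_pos": TCP position; "eef_rot": TCP orientation; "wrist_force": force on the tool from outside, world axes, zero at the start; "torque": the same for the moment, N m; "opening": opening from 0.0 (shut) to 1.0 (fully open).
Only numpy, scipy, OpenCV 4.12 (cv2) and the standard library are available. Lean on these libraries where they do the work, as an engineer would, in place of code of your own. Each camera call takes 0.05 s, during which the arm holds its last target. There are 200 camera calls.

TASK

Change over the plaster mould half in the carving jig: push the jig's sprung hold-down arm right back until it stays up by itself, take out the half with the two hollows and lay it flat, wholly on the ware board and lengthways with it. Then seat the half with the two studs in the jig's bed in its place, studs up, and bring the arm over so that its foot bears down on it. Set the halves down rather than dropping them, and leave the grey cup, the white beaker and the little white cup standing where they are.

Things in the scene. Friction and masses are not known exactly. Their poses are not given: they have to be found in the camera images.
- jig: Fixed carving jig, plywood base 215x116x18 mm. Origin under the middle of its bed, x along the bed to the arm's pivot (base x -77 to 138). Bed floor 18 mm up; rails 8 mm wide and high, inner faces y = +-28; front lip 8 mm high, inner face x = -56; end stop 14 mm high, inner face x = 56: a half has 6 mm play each way in x, 5 in y. Steel pivot bracket at x 78 to 112, up to 100 mm high
- hold_arm_hinge (a point): Point on the hold-down arm's hinge axis, in the jig's frame at (95, 0, 83) mm; the axis is parallel to the jig's y
- holder_grip (a point): Middle of the arm's handle, where to grip it: a round dark-wood sleeve, 14 mm thick, on a pin sticking out 60 mm to the jig's +y from the arm's free end; it turns freely on the pin, so fingers can pinch it along the jig's x and keep their direction as the arm swings. At joint angle t it is at (95 - 140 cos t, 40, 83 + 140 sin t) mm in the jig's frame
- hold_arm (a joint): Steel hold-down arm, 156x14x12 mm, rubber foot 22 mm wide 95 mm from the hinge. 0 = level, foot on a half in the bed; -0.25 = down on an empty bed; grows up and back to a stop at 1.95, leaning back. Over-centre spring: below about 1.0 rad it presses down (0.8 N m at 0: 6 N at the handle, 8 at the foot); above, it pushes back to the stop and stays. Damped, 0.25 N m s/rad
- hollow_half_mid (a point): Centre (half-way up) of the plaster mould half with two shallow round grey hollows in its top: block 100 x 46 x 45 mm, x along its length, z up; starts in the jig's bed under the arm, 0.25 kg or so
- stud_half_mid (a point): Centre (half-way up the block) of the other plaster mould half, with two round studs (18 mm across, 6 mm high, 34 mm either side of the middle) on its top: block 100 x 46 x 45 mm, x along its length, z up; starts on the bench, beside the grey cup
- ware_board: Ware board, fixed: bare plywood 180 x 120 x 12 mm lying on the bench, x along its length; origin at the centre of its underside, top 12 mm above it
- grey_cup: Grey stoneware cup, 84 mm across, 65 mm high, origin at the centre of its underside; loose, stands close to a long side of the half with the studs, towards its +x end. Bystander
- white_beaker: White beaker, 68 mm across, 150 mm high, origin at the centre of its underside; loose bystander
- egg_cup: Little white cup, 49 mm across, 42 mm high, origin at the centre of its underside; loose bystander
Mind the look-alikes: they are no part of the job. Leave any orange look-alike of the part that bears hollow_half_mid alone.

How it is judged:
On the way, in this order (a step that is already met when the one before it is completed fails the run):
1. the hold-down arm is pushed right back (beyond 1.5 rad) (value of joint hold_arm above 1.5 rad), for 0.2 s.
2. the half with the hollows lies flat on the ware board, let go (horizontal distance between hollow_half_mid and ware_board below 0.07 m and z of hollow_half_mid in the frame of ware_board below 0.0385 m and contact force between the fingers and hollow_half below 0.1 N), for 0.2 s.
3. the half with the studs sits down in the jig's bed with the arm still back (beyond 1.2 rad) (horizontal distance between stud_half_mid and jig below 0.012 m and z of stud_half_mid in the frame of jig below 0.0445 m and value of joint hold_arm above 1.2 rad), for 0.2 s.
At the end, for the whole second after the job is handed in: Hollow half flat on the board (centre within 50 mm along, 42 mm across; within 0.35 rad of lengthways); stud half down in the bed, studs up (within 10 mm of its middle, 0.15 rad of lengthways); arm level within 0.06 rad, pressing on it with over 2 N; halves at rest, either way round (x of hollow_half_mid in the frame of ware_board between -0.05 and 0.05 m and y of hollow_half_mid in the frame of ware_board between -0.042 and 0.042 m and angle between the x axis of hollow_half_mid and the x axis of ware_board, either way round below 0.35 rad and z of hollow_half_mid in the frame of ware_board below 0.0385 m and angle between hollow_half_mid's own z axis and vertical below 0.1 rad and horizontal distance between stud_half_mid and jig below 0.01 m and angle between the x axis of stud_half_mid and the x axis of jig, either way round below 0.15 rad and z of stud_half_mid in the frame of jig below 0.0435 m and angle between stud_half_mid's own z axis and vertical below 0.06 rad and value of joint hold_arm between -0.06 and 0.06 rad and contact force between hold_arm and stud_half above 2 N and linear speed of each of stud_half, hollow_half below 0.02 m/s); the robot touches nothing.
It fails at once if the grey cup, white beaker or little white cup is shifted by more than 20 mm or tipped over (distance of any of grey_cup, white_beaker, egg_cup from where it was at the start of the episode above 0.02 m or angle between any of grey_cup, white_beaker, egg_cup's own z axis and vertical above 0.4 rad).
It fails at once if a mould half is dropped from more than about 25 mm or flung (faster than 0.7 m/s while not held) ((linear speed of stud_half above 0.7 m/s and contact force between the fingers and stud_half below 0.1 N) or (linear speed of hollow_half above 0.7 m/s and contact force between the fingers and hollow_half below 0.1 N)).
It also fails if it takes over 72 s, if anything falls off the work surface, if the arm or the gripper's body presses on something with over 40 N, if the wrist force passes 120 N, or if a joint passes its speed limit or range.

## Working session

There is one attempt and no reset: what is moved stays moved. The work goes in short steps, Python scripts to look and compute and a tool call to move; the robot and the scene stay as the last step left them, time stands still between calls to the robot, and variables do not carry over. Pictures are saved under pics/ and viewed, about 8 in all and at most 12, crops included, and the job is handed in when it is done.

Besides the shell and the picture viewer there is one more tool, called after ">>>" in YAML: its name, and indented under it one key for each argument. arm_command: Moves the arm, as the interface text tells. Its arguments: {"type":"object","properties":{"plan":{"type":"array","items":{"type":"number"}},"grip":{"type":"number"}},"required":["plan"]}

```bash
mkdir -p pics
cat > h.py <<'E'
import numpy as np, cv2
from bench import ctrl
from scipy.spatial.transform import Rotation as R
def rot(a):
    a=np.array(a,float)
    return a if a.shape==(3,3) else R.from_quat(a[[1,2,3,0]]).as_matrix()
def snap(n):
    c=ctrl.camera(n); np.savez(n+'.npz',K=c['camera_matrix'],e=c['eye'],A=rot(c['attitude']),c=c['color']); return c
def load(n): return np.load(n+'.npz')
def px(n,u,v,z):
    d=load(n); K=d['K']; r=d['A']@np.array([(u-K[0,2])/K[0,0],-(v-K[1,2])/K[1,1],-1.]); return d['e']+r*(z-d['e'][2])/r[2]
def proj(n,p):
    d=load(n); q=d['A'].T@(np.array(p)-d['e']); K=d['K']; return np.array([K[0,2]+K[0,0]*q[0]/-q[2],K[1,2]+K[1,1]*q[1]/q[2]])
def save(n,f,crop=None,s=1):
    im=load(n)['c'][:,:,::-1]
    if crop: im=im[crop[1]:crop[3],crop[0]:crop[2]]
    cv2.imwrite('pics/'+f,cv2.resize(im,None,fx=s,fy=s,interpolation=cv2.INTER_CUBIC))
E
python3 - <<'E'
from h import *
for n in('top','side'):
    c=snap(n); print(n,[k for k in c],c['camera_matrix'],c['eye'],c['attitude'])
    save(n,n+'0.png',s=1.42)
print(ctrl.get_obs())
E
```

```text
top ['color', 'camera_matrix', 'eye', 'attitude'] [[484.53002814   0.         285.78245392]
 [  0.         484.53002814 203.0313497 ]
 [  0.           0.           1.        ]] [ 0.40581273 -0.16630752  1.34852423] [ 0.7146629   0.03268122 -0.05128617 -0.69682036]
side ['color', 'camera_matrix', 'eye', 'attitude'] [[417.08055775   0.         278.32207541]
 [  0.         417.08055775 210.59098419]
 [  0.           0.           1.        ]] [ 0.29889777 -0.92582467  0.80176678] [ 0.90407861  0.39449017 -0.0751384  -0.14619712]
{'time_s': 0.1, 'q': array([ 9.07696959e-01,  1.81479389e-01,  1.60790129e+00, -3.63015299e-05,
        1.35382361e+00, -2.06311481e-01]), 'dq': array([ 5.64257751e-04, -7.17888343e-04, -2.88165458e-03, -3.26729222e-04,
       -5.77960295e-04, -1.19502054e-05]), 'joint_efforts': array([ 1.95765242e-04, -4.45879126e+01, -3.52236021e+01, -1.37000679e-04,
        4.23400095e-03, -1.52237340e-05]), 'eef_pos': array([0.25329774, 0.51564173, 0.23047039]), 'eef_rot': array([-3.23291625e-04,  2.26409573e-01,  9.74031855e-01, -7.38337030e-04]), 'wrist_force': array([ 0.13205725, -0.13742849, -0.09459152]), 'torque': array([-0.01376609,  0.00647075, -0.01638323]), 'opening': 0.9990419875649622}
```

View pics/top0.png

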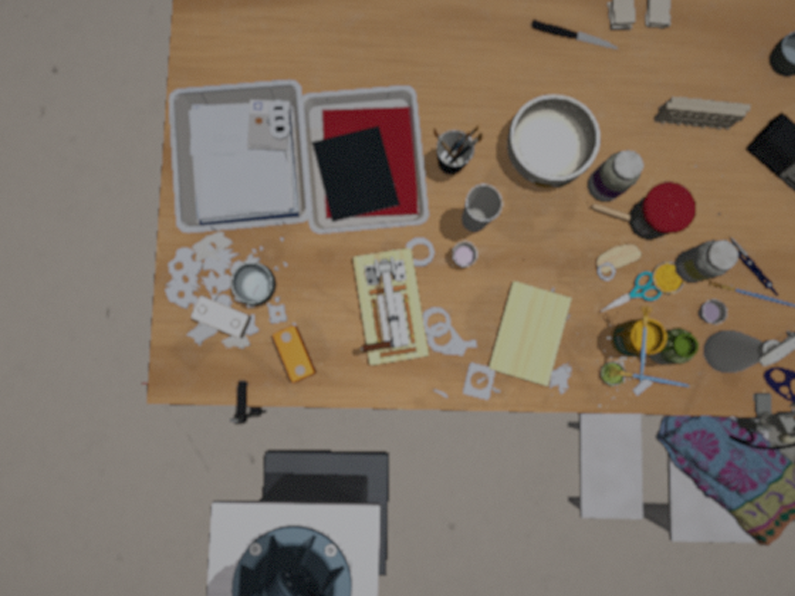

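View pics/side0.png

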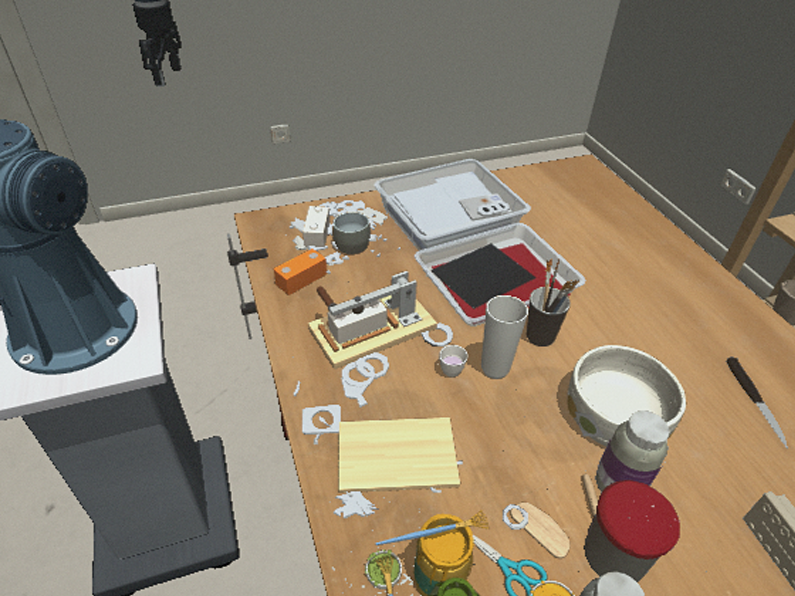

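Both pictures show the scene. Pixels below are in the scaled top view.
- **Stud half:** the white block at (220,316) beside the grey cup (253,284). The orange block at (293,353) is a look-alike to leave alone.
- **Jig:** around (390,307), with its pivot end up (+x) and the handle at (372,348). The hollow half sits under the arm.
- **Ware board:** (531,333).
- **White beaker and little cup:** (482,207) and (463,256).

I'll confirm these in an enlarged crop.

Run:
```python
from h import *
save('top','topc.png',crop=(110,150,310,290),s=4)
save('side','sidec.png',crop=(180,130,380,280),s=4)
```

```text
(no output)
```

View pics/topc.png

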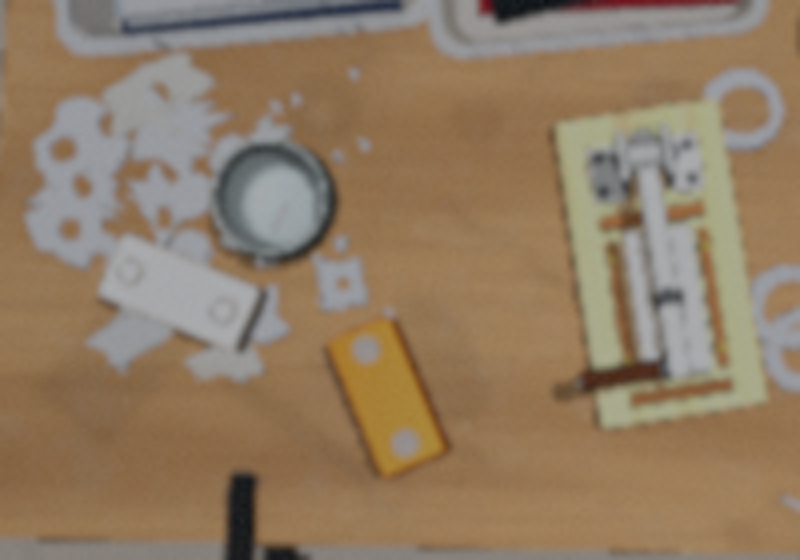

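View pics/sidec.png

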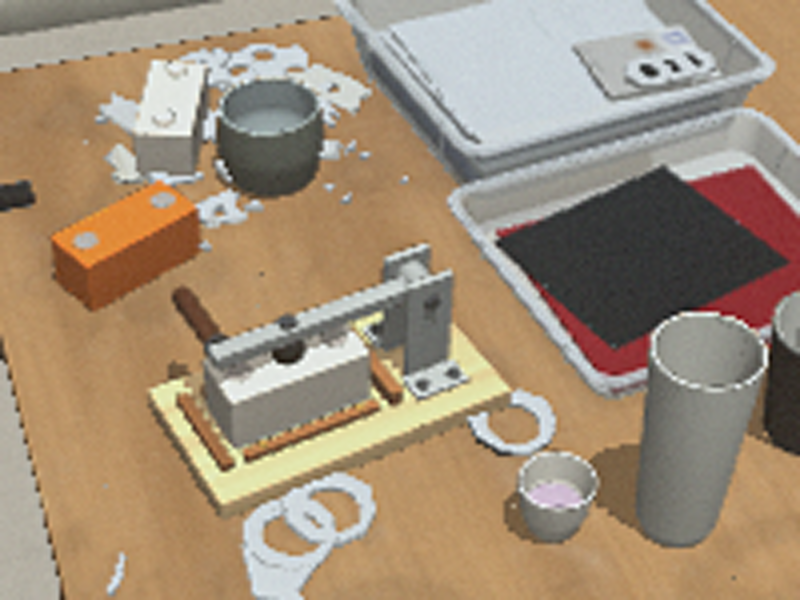

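The crops confirm it. The white block with two raised studs touches on the grey cup's side, the orange block is separate, and the hollow half is under the arm in the jig. Next I'll turn these corners into positions.

```bash
cat >> h.py <<'E'
def T(U,V,s,o=(0,0)): return ((U+.5)/s-.5+o[0],(V+.5)/s-.5+o[1])
def rect(n,pts,z):
    P=np.array([px(n,*p,z)[:2] for p in pts]); (c,sz,a)=cv2.minAreaRect((P*1000).astype(np.float32))
    L=[np.linalg.norm(P[i]-P[(i+1)%4])*1000 for i in range(4)]
    a1=P[1]-P[0]+P[2]-P[3]; a2=P[0]-P[3]+P[1]-P[2]
    return P.mean(0).round(4),np.round(L,1),'dirs',np.arctan2(a1[1],a1[0]).round(3),np.arctan2(a2[1],a2[0]).round(3)
E
python3 - <<'E'
from h import *
t=lambda l:[T(u,v,4,(110,150)) for u,v in l]
s=lambda l:[T(u,v,4,(180,130)) for u,v in l]
print('jigbase',rect('top',t([(555,122),(718,100),(768,400),(602,430)]),.018))
print('jigbase side',rect('side',s([(150,392),(222,507),(512,388),(420,305)]),.018))
print('stud',rect('top',t([(125,235),(268,290),(238,350),(98,297)]),.045))
print('stud side',rect('side',s([(155,60),(208,68),(197,137),(138,135)]),.045))
print('board',rect('top',[T(u,v,1.42) for u,v in[(513,282),(571,297),(548,385),(490,364)]],.012))
print('board side',rect('side',[T(u,v,1.42) for u,v in[(340,422),(455,418),(459,484),(340,489)]],.012))
print('orange',rect('top',t([(328,348),(395,318),(450,448),(383,476)]),.045))
print('handle',px('top',*T(622,376,4,(110,150)),.083))
print('grey',px('top',*T(274,202,4,(110,150)),.065),'beaker',px('top',*T(484,200,1.42),.15),'egg',px('top',*T(463,254,1.42),.042))
print('hollow edge pts',[px('top',*p,.063)[:2].round(4) for p in t([(622,235),(693,222),(713,372)])])
E
```

```text
jigbase (array([ 0.531, -0.17 ]), array([114.3, 210.8, 115.2, 215.1]), 'dirs', np.float64(-1.388), np.float64(0.184))
jigbase side (array([ 0.5259, -0.1785]), array([113.6, 214.2, 101.4, 200.9]), 'dirs', np.float64(-1.331), np.float64(-2.974))
stud (array([0.499 , 0.1495]), array([103.2,  44.4, 100.4,  44.8]), 'dirs', np.float64(-1.909), np.float64(-0.383))
stud side (array([0.4995, 0.1436]), array([ 44.5,  92.8,  44.9, 101.6]), 'dirs', np.float64(-0.458), np.float64(1.226))
board (array([ 0.4876, -0.4448]), array([117.8, 178.5, 119.2, 167.4]), 'dirs', np.float64(-1.846), np.float64(-0.262))
board side (array([ 0.4846, -0.4489]), array([185.7, 118. , 174.8, 117.8]), 'dirs', np.float64(-0.272), np.float64(1.263))
orange (array([0.4329, 0.0088]), array([48.6, 94.5, 47.8, 93. ]), 'dirs', np.float64(-1.135), np.float64(0.443))
handle [ 0.44954153 -0.14663477  0.083     ]
grey [0.55956371 0.08760335 0.065     ] beaker [ 0.71241326 -0.33187036  0.15      ] egg [ 0.63224516 -0.30723602  0.042     ]
hollow edge pts [array([ 0.5439, -0.1436]), array([ 0.5539, -0.1907]), array([ 0.4544, -0.2064])]
```

```bash
cat >> h.py <<'E'
def to(x,y,z,phi):
    "needed: turn first, then shift in the turned tool frame (tool down; phi = yaw of tool y)"
    o=ctrl.get_obs(); M=rot(o['eef_rot']); p0=np.arctan2(M[1,1],M[0,1])
    turn=-((phi-p0+np.pi)%(2*np.pi)-np.pi)
    d=np.array([x,y,z])-o['eef_pos']; c,s=np.cos(phi),np.sin(phi)
    print('t',o['time_s'],'tcp',o['eef_pos'].round(4),'phi',p0.round(3),'tilt',np.round(M[:2,2],3),'F',o['wrist_force'].round(1),'open',round(o['opening'],3),'q6',o['q'][5].round(2))
    print(' turn',round(turn,3),' shift mm',np.round([(-s*d[0]+c*d[1])*1e3,(c*d[0]+s*d[1])*1e3,-d[2]*1e3],1))
JO=np.array([.501,-.1755]); JY=.18
def J(x,y):
    c,s=np.cos(JY),np.sin(JY); return JO+np.array([c*x-s*y,s*x+c*y])/1e3
E
python3 -c "
from h import *
h=J(-45,43);print(h);to(*h,.23,JY)"
```

```text
[ 0.44902876 -0.14125105]
t 0.1 tcp [0.2533 0.5156 0.2305] phi 1.114 tilt [-0.001 -0.001] F [ 0.1 -0.1 -0.1] open 0.999 q6 -0.21
 turn 0.934  shift mm [-6.813e+02  7.500e+01  5.000e-01]
```

>>> arm_command:
  plan: [0, 0, 0, 0.133, 0, 0, 0, 0.133, 0, 0, 0, 0.133, 0, 0, 0, 0.133, 0, 0, 0, 0.133, 0, 0, 0, 0.133, 0, 0, 0, 0.133, -40, 4.4, 0, 0, -40, 4.4, 0, 0, -40, 4.4, 0, 0, -40, 4.4, 0, 0, -40, 4.4, 0, 0, -40, 4.4, 0, 0, -40, 4.4, 0, 0, -40, 4.4, 0, 0, -40, 4.4, 0, 0, -40, 4.4, 0, 0, -40, 4.4, 0, 0, -40, 4.4, 0, 0]
  grip: 0.8

```text
time_s: 2.0
eef_pos: [0.3928, 0.0521, 0.2312]
eef_rot: [0.0, 0.64, 0.769, 0.0]
wrist_force: [0.8, 0.7, -0.1]
opening: 0.799
```

```bash
python3 -c "
from h import *
to(*J(-45,43),.064,JY)"
```

```text
t 2.0 tcp [0.3928 0.0521 0.2312] phi 0.183 tilt [0. 0.] F [ 0.8  0.7 -0.1] open 0.799 q6 -0.35
 turn 0.003  shift mm [-200.3   20.7  167.2]
```

>>> arm_command:
  plan: [-40, 4.2, 0, 0, -40, 4.2, 0, 0, -40, 4.2, 0, 0, -40, 4.2, 0, 0, -40, 4, 0, 0, 0, 0, 30, 0, 0, 0, 30, 0, 0, 0, 30, 0, 0, 0, 30, 0, 0, 0, 20, 0, 0, 0, 15, 0, 0, 0, 12, 0, 0, 0, 0, 0]

```text
time_s: 3.3
eef_pos: [0.4484, -0.1385, 0.0627]
eef_rot: [-0.002, 0.64, 0.769, -0.0]
wrist_force: [-0.5, -0.3, 0.1]
opening: 0.795
```

>>> arm_command:
  plan: [0, 0, 0, 0, 0, 0, 0, 0, 0, 0, 0, 0, 0, 0, 0, 0, 0, 0, 0, 0, 0, 0, 0, 0, 0, 0, 0, 0, 0, 0, 0, 0]
  grip: 0

```text
time_s: 4.1
eef_pos: [0.4482, -0.1397, 0.0646]
eef_rot: [-0.001, 0.639, 0.769, -0.001]
wrist_force: [-8.7, -3.4, 6.0]
opening: 0.14
```

```bash
python3 -c "
from h import *
to(*J(-45,43),.064,JY)
for n in('top','side'):snap(n)
a=load('top')['c'][180:270,230:310,::-1];b=load('side')['c'][150:270,200:320,::-1]
cv2.imwrite('pics/g1.png',np.hstack([cv2.resize(a,(400,450)),cv2.resize(b,(400,450))]))"
```

```text
t 4.1 tcp [ 0.4482 -0.1397  0.0646] phi 0.184 tilt [-0.003 -0.001] F [-8.7 -3.4  6. ] open 0.14 q6 -0.74
 turn 0.004  shift mm [-1.7  0.6  0.6]
```

View pics/g1.png

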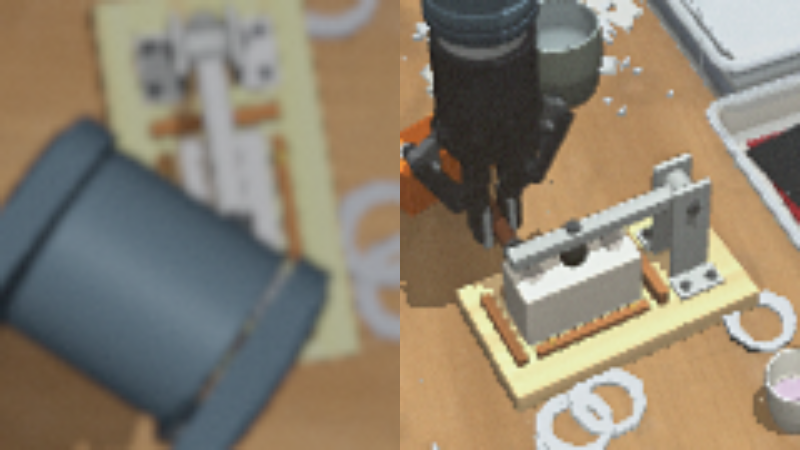

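The grip is on the sleeve, with the fingers stopped at 0.14. Next I swing the arm along its arc, first half first.

>>> arm_command:
  plan: [0, 0.7, -14, 0, 0, 2.1, -13.8, 0, 0, 3.5, -13.6, 0, 0, 4.8, -13.1, 0, 0, 6.1, -12.6, 0, 0, 7.3, -11.9, 0, 0, 8.5, -11.1, 0, 0, 9.5, -10.2, 0, 0, 10.5, -9.2, 0, 0, 11.4, -8.1, 0]

```text
time_s: 5.2
eef_pos: [0.5117, -0.1278, 0.183]
eef_rot: [-0.001, 0.64, 0.769, -0.001]
wrist_force: [-7.4, -1.0, 7.5]
opening: 0.138
```

>>> arm_command:
  plan: [0, 12.1, -7, 0, 0, 12.8, -5.7, 0, 0, 13.3, -4.4, 0, 0, 13.7, -3.1, 0, 0, 13.9, -1.7, 0, 0, 14, -0.3, 0, 0, 13.9, 1.1, 0, 0, 13.8, 2.5, 0, 0, 11, 3, 0, 0, 0, 0, 0, 0, 0, 0, 0]

```text
time_s: 6.3
eef_pos: [0.6308, -0.1055, 0.1975]
eef_rot: [0.001, 0.639, 0.769, 0.001]
wrist_force: [5.2, 1.4, -3.0]
opening: 0.139
```

```bash
python3 -c "
from h import *
to(*J(147,43),.194,JY)
for n in('top','side'):snap(n)
b=load('side')['c'][100:280,200:380,::-1]
cv2.imwrite('pics/g2.png',cv2.resize(b,(540,540)))"
```

```text
t 6.3 tcp [ 0.6308 -0.1055  0.1975] phi 0.184 tilt [0.002 0.   ] F [ 5.2  1.4 -3. ] open 0.139 q6 -0.54
 turn 0.004  shift mm [-2.6  6.8  3.5]
```

View pics/g2.png

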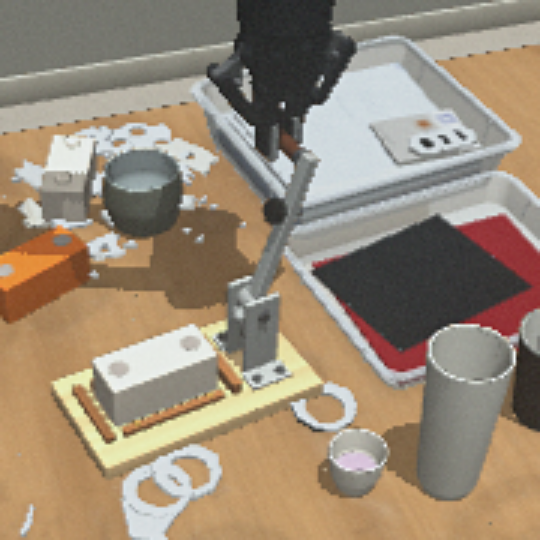

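The arm is leaning back at about 1.87 rad, with the handle at (290,143) in the crop. The hollow half is exposed in the bed. I release, lift and turn.

>>> arm_command:
  plan: [0, 0, 0, 0, 0, 0, 0, 0, 0, 0, 0, 0, 0, 0, 0, 0, 0, 0, -20, 0, 0, 0, -30, 0, 0, 0, -30, 0]
  grip: 0.75

```text
time_s: 7.1
eef_pos: [0.6289, -0.1059, 0.2779]
eef_rot: [-0.001, 0.64, 0.769, -0.0]
wrist_force: [0.2, -0.5, -0.4]
opening: 0.752
```

>>> arm_command:
  plan: [0, -30, 0, 0.143, 0, -30, 0, 0.143, 0, 0, 0, 0.143, 0, 0, 0, 0.143, 0, 0, 0, 0.143, 0, 0, 0, 0.143, 0, 0, 0, 0.143, 0, 0, 0, 0.143, 0, 0, 0, 0.143, 0, 0, 0, 0.143, 0, 0, 0, 0.14, 0, 0, 0, 0]

```text
time_s: 8.3
eef_pos: [0.5698, -0.1127, 0.2775]
eef_rot: [0.0, 0.996, 0.091, -0.0]
wrist_force: [-0.2, 0.2, -0.3]
opening: 0.753
```

```bash
python3 -c "
from h import *
to(*J(0,0),.033,JY-np.pi/2)
snap('side')
b=load('side')['c'][100:280,200:380,::-1]
cv2.imwrite('pics/g3.png',cv2.resize(b,(720,720),interpolation=cv2.INTER_CUBIC)[:600])"
```

```text
t 8.3 tcp [ 0.5698 -0.1127  0.2775] phi -1.388 tilt [-0. -0.] F [-0.2  0.2 -0.3] open 0.753 q6 0.99
 turn 0.002  shift mm [-79.   49.5 244.5]
```

View pics/g3.png

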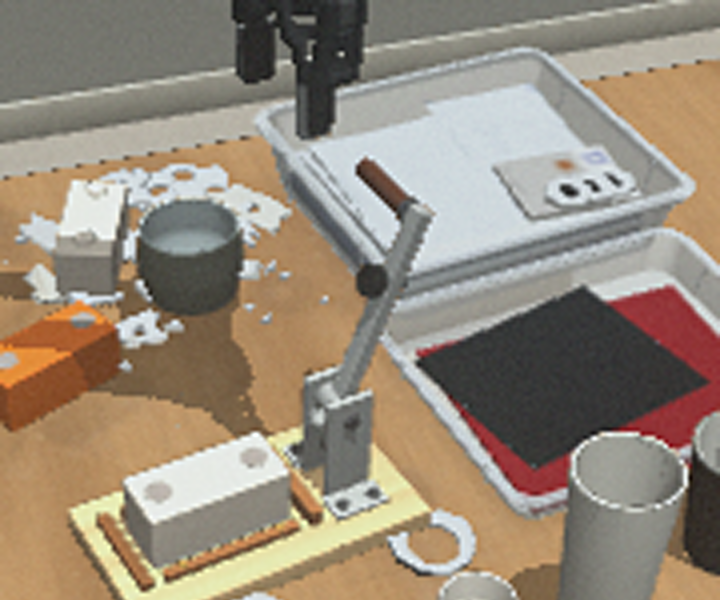

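The arm stays back by itself, with its handle at (385,185). The hollow half's top runs from (123,488) to (293,478). I check its position from these corners, then move.

```bash
python3 -c "
from h import *
s=lambda l:[T(u,v,4,(200,100)) for u,v in l]
print(rect('side',s([(123,488),(258,433),(293,477),(153,522)]),.063), J(0,0))
print('stud',rect('side',s([(73,180),(127,183),(113,243),(56,238)]),.045))
"
```

```text
(array([ 0.4969, -0.1829]), array([99.8, 47.5, 96.2, 36.5]), 'dirs', np.float64(0.182), np.float64(1.8)) [ 0.501  -0.1755]
stud (array([0.5005, 0.1556]), array([43.7, 82. , 44.5, 79.7]), 'dirs', np.float64(-0.423), np.float64(1.188))
```

>>> arm_command:
  plan: [-40, 25, 0, 0, -39, 24.5, 0, 0, 0, 0, 35, 0, 0, 0, 35, 0, 0, 0, 35, 0, 0, 0, 35, 0, 0, 0, 0, 0]

```text
time_s: 9.05
eef_pos: [0.498, -0.1738, 0.1328]
eef_rot: [-0.003, 0.996, 0.093, -0.004]
wrist_force: [-0.5, 0.8, -1.1]
opening: 0.75
```

>>> arm_command:
  plan: [0, 2, 30, 0, 0, 0, 30, 0, 0, 0, 20, 0, 0, 0, 12, 0, 0, 0, 8, 0, 0, 0, 0, 0, 0, 0, 0, 0]

```text
time_s: 9.75
eef_pos: [0.5027, -0.1781, 0.0387]
eef_rot: [0.001, 0.996, 0.092, 0.001]
wrist_force: [-0.1, -0.1, -0.1]
opening: 0.749
```

>>> arm_command:
  plan: [0, 0, 0, 0, 0, 0, 0, 0, 0, 0, 0, 0, 0, 0, 0, 0, 0, 0, 0, 0, 0, 0, 0, 0]
  grip: 0

```text
time_s: 10.35
eef_pos: [0.5027, -0.1778, 0.0389]
eef_rot: [0.0, 0.996, 0.092, 0.001]
wrist_force: [0.1, 1.9, 6.6]
opening: 0.528
```

```bash
python3 -c "
from h import *
to(*J(0,0),.033,JY-np.pi/2)"
```

```text
t 10.35 tcp [ 0.5027 -0.1778  0.0389] phi -1.387 tilt [ 0.002 -0.001] F [0.1 1.9 6.6] open 0.528 q6 0.82
 turn 0.004  shift mm [-1.3 -2.6  5.9]
```

The grip is shallow: TCP z is 39 mm and the half's top is at 63. I open and regrip about 9 mm deeper, still above the rails.

>>> arm_command:
  plan: [0, 0, 0, 0, 0, 0, 0, 0, 0, 0, 0, 0, 0, -1.5, 5, 0, 0, 0, 4, 0, 0, 0, 0, 0, 0, 0, 0, 0]
  grip: 0.75

```text
time_s: 11.05
eef_pos: [0.5013, -0.176, 0.0281]
eef_rot: [-0.0, 0.996, 0.092, -0.0]
wrist_force: [0.1, -1.0, -0.3]
opening: 0.755
```

>>> arm_command:
  plan: [0, 0, 0, 0, 0, 0, 0, 0, 0, 0, 0, 0, 0, 0, 0, 0, 0, 0, 0, 0, 0, 0, 0, 0]
  grip: 0

```text
time_s: 11.65
eef_pos: [0.5021, -0.1766, 0.029]
eef_rot: [0.001, 0.996, 0.092, 0.001]
wrist_force: [0.4, -3.6, 4.5]
opening: 0.53
```

>>> arm_command:
  plan: [0, 0, -5, 0, 0, 0, -15, 0, 0, 0, -25, 0, 0, 0, -30, 0, 0, 0, -30, 0, 0, 0, 0, 0, 0, 0, 0, 0]

```text
time_s: 12.35
eef_pos: [0.5015, -0.1759, 0.1338]
eef_rot: [0.0, 0.996, 0.092, 0.0]
wrist_force: [0.9, -0.0, -4.2]
opening: 0.528
```

```bash
python3 -c "
from h import *
to(.4865,-.446,.14,-.265-np.pi/2)"
```

```text
t 12.35 tcp [ 0.5015 -0.1759  0.1338] phi -1.387 tilt [ 0.001 -0.   ] F [ 0.9 -0.  -4.2] open 0.528 q6 0.83
 turn 0.449  shift mm [ 56.3 264.6  -6.2]
```

The half is lifted; the wrist feels about 4 N down. I carry it to the board.

>>> arm_command:
  plan: [0, 0, 0, 0.15, 0, 0, 0, 0.15, 0, 0, 0, 0.15, 7, 33, 0, 0, 7, 33, 0, 0, 7, 33, 0, 0, 7, 33, 0, 0, 7, 33, 0, 0, 7, 33, 0, 0, 7, 33, 0, 0, 7, 33, 0, 0, 0, 0, 0, 0, 0, 0, 25, 0, 0, 0, 25, 0, 0, 0, 25, 0, 0, 0, 10, 0, 0, 0, 0, 0, 0, 0, 0, 0]

```text
time_s: 14.15
eef_pos: [0.4863, -0.4454, 0.0486]
eef_rot: [-0.0, 0.991, -0.133, -0.0]
wrist_force: [-0.3, -0.1, -3.6]
opening: 0.531
```

```bash
python3 -c "
from h import *
to(.4865,-.446,.0235,-.265-np.pi/2)
snap('side')
save('side','b1.png',crop=(200,190,380,360),s=3)"
```

```text
t 14.15 tcp [ 0.4863 -0.4454  0.0486] phi -1.837 tilt [-0.  0.] F [-0.3 -0.1 -3.6] open 0.531 q6 0.92
 turn -0.001  shift mm [ 0.4  0.6 25.1]
```

View pics/b1.png

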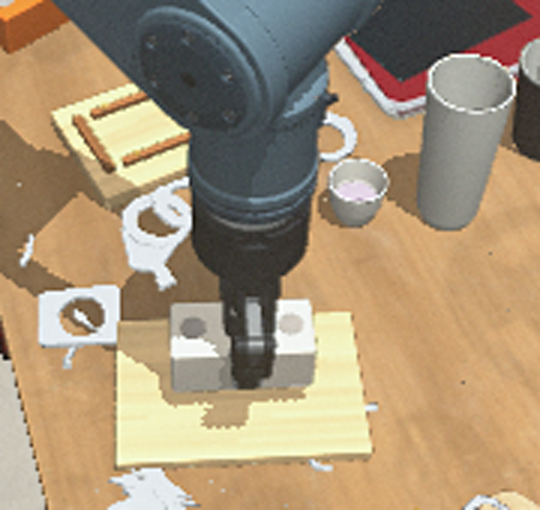

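The half hovers about 25 mm above the board, centred and lengthways. I lower it slowly.

>>> arm_command:
  plan: [0, 0, 8, 0, 0, 0, 7, 0, 0, 0, 4, 0, 0, 0, 3, 0, 0, 0, 2, 0, 0, 0, 1.5, 0, 0, 0, 0, 0, 0, 0, 0, 0]

```text
time_s: 15.0
eef_pos: [0.4863, -0.4457, 0.0231]
eef_rot: [0.0, 0.991, -0.133, 0.0]
wrist_force: [0.3, -0.5, -3.5]
opening: 0.528
```

>>> arm_command:
  plan: [0, 0, 1, 0, 0, 0, 1, 0, 0, 0, 0, 0, 0, 0, 0, 0]

```text
time_s: 15.4
eef_pos: [0.4863, -0.4458, 0.023]
eef_rot: [0.0, 0.991, -0.133, 0.0]
wrist_force: [-4.5, 5.6, 9.7]
opening: 0.529
```

Contact is made. I release, lift and turn toward the stud half.

>>> arm_command:
  plan: [0, 0, 0, 0, 0, 0, 0, 0, 0, 0, 0, 0, 0, 0, 0, 0, 0, 0, -10, 0, 0, 0, -30, 0, 0, 0, -40, 0, 0, 0, -40, 0, 0, 0, -20, 0, 0, 0, 0, 0]
  grip: 0.75

```text
time_s: 16.4
eef_pos: [0.488, -0.4478, 0.1666]
eef_rot: [0.003, 0.991, -0.133, 0.003]
wrist_force: [0.0, -1.0, 0.2]
opening: 0.747
```

>>> arm_command:
  plan: [0, 0, 0, -0.148, 0, 0, 0, -0.148, 0, 0, 0, -0.148, 0, 0, 0, -0.148, 0, 0, 0, -0.148, 0, 0, 0, -0.148, 0, 0, 0, -0.148, 0, 0, 0, -0.148, 0, 0, 0, -0.148, 0, 0, 0, -0.145, 0, 0, 0, 0]

```text
time_s: 17.5
eef_pos: [0.4856, -0.445, 0.1596]
eef_rot: [-0.001, 0.822, 0.57, -0.0]
wrist_force: [0.2, 0.6, -0.1]
opening: 0.748
```

```bash
python3 -c "
from h import *
to(.5065,.168,.12,-.36)"
```

```text
t 17.5 tcp [ 0.4856 -0.445   0.1596] phi -0.359 tilt [-0.001  0.002] F [ 0.2  0.6 -0.1] open 0.748 q6 -0.56
 turn 0.001  shift mm [ 581.  -196.4   39.6]
```

>>> arm_command:
  plan: [38.7, -13.1, 0, 0, 38.7, -13.1, 0, 0, 38.7, -13.1, 0, 0, 38.7, -13.1, 0, 0, 38.7, -13.1, 0, 0, 38.7, -13.1, 0, 0, 38.7, -13.1, 0, 0, 38.7, -13.1, 0, 0, 38.7, -13.1, 0, 0, 38.7, -13.1, 0, 0, 38.7, -13.1, 0, 0, 38.7, -13.1, 0, 0, 38.7, -13.1, 0, 0, 38.7, -13.1, 0, 0, 38.7, -13.1, 0, 0, 0, 0, 20, 0, 0, 0, 20, 0, 0, 0, 0, 0, 0, 0, 0, 0]

```text
time_s: 19.4
eef_pos: [0.5062, 0.1668, 0.1206]
eef_rot: [-0.0, 0.823, 0.568, -0.001]
wrist_force: [-0.6, -0.2, 0.8]
opening: 0.752
```

```bash
python3 -c "
from h import *
to(.5065,.168,.02,-.36)
snap('side')
a=load('side')['c'][130:230,170:290,::-1];b=load('side')['c'][260:360,220:340,::-1]
cv2.imwrite('pics/s1.png',np.vstack([cv2.resize(a,(480,400),interpolation=cv2.INTER_CUBIC),cv2.resize(b,(240,200))  .repeat(2,1)[:200]]))"
```

```text
t 19.4 tcp [0.5062 0.1668 0.1206] phi -0.362 tilt [-0.002 -0.   ] F [-0.6 -0.2  0.8] open 0.752 q6 0.46
 turn -0.002  shift mm [  1.2  -0.2 100.6]
```

View pics/s1.png

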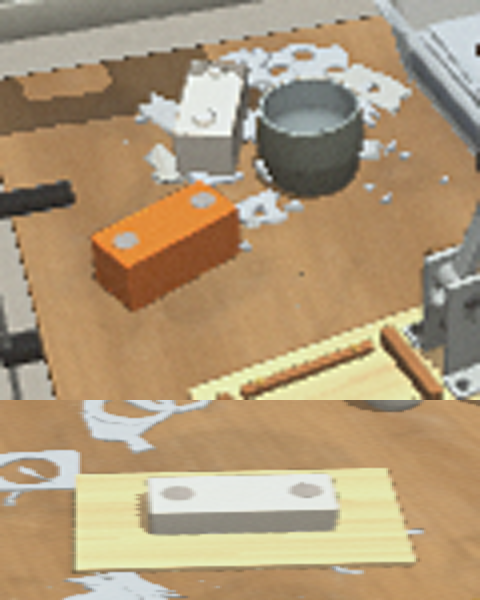

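The hollow half lies flat on the board, lower part of the picture at (243,500). The stud half is at (212,115), left of the grey cup (311,130), with free space beside its far end. I descend onto it.

>>> arm_command:
  plan: [1, 0, 25, 0, 0, 0, 25, 0, 0, 0, 20, 0, 0, 0, 15, 0, 0, 0, 10, 0, 0, 0, 8, 0, 0, 0, 5, 0, 0, 0, 0, 0, 0, 0, 0, 0]

```text
time_s: 20.35
eef_pos: [0.5076, 0.1679, 0.0135]
eef_rot: [0.0, 0.822, 0.569, 0.0]
wrist_force: [0.6, 0.4, -0.2]
opening: 0.748
```

>>> arm_command:
  plan: [0, 0, 0, 0, 0, 0, 0, 0, 0, 0, 0, 0, 0, 0, 0, 0, 0, 0, 0, 0, 0, 0, 0, 0]
  grip: 0

```text
time_s: 20.95
eef_pos: [0.5079, 0.168, 0.0139]
eef_rot: [0.0, 0.822, 0.569, 0.001]
wrist_force: [-1.0, 0.1, 6.0]
opening: 0.527
```

```bash
python3 -c "
from h import *
to(.5065,.168,.012,-.36)"
```

```text
t 20.95 tcp [0.5079 0.168  0.0139] phi -0.36 tilt [0.002 0.   ] F [-1.   0.1  6. ] open 0.527 q6 0.46
 turn -0.0  shift mm [-0.5 -1.3  1.9]
```

>>> arm_command:
  plan: [0, 0, -5, 0, 0, 0, -15, 0, 0, 0, -25, 0, 0, 0, -35, 0, 0, 0, -35, 0, 0, 0, -25, 0, 0, 0, 0, 0, 0, 0, 0, 0.147, 0, 0, 0, 0.147, 0, 0, 0, 0.147, 0, 0, 0, 0.147, 0, 0, 0, 0.147, 0, 0, 0, 0.147, 0, 0, 0, 0.147, 0, 0, 0, 0]

```text
time_s: 22.45
eef_pos: [0.506, 0.1677, 0.1516]
eef_rot: [0.0, 0.996, 0.09, -0.001]
wrist_force: [-1.3, -0.2, -2.5]
opening: 0.53
```

```bash
python3 -c "
from h import *
to(*J(20,0),.12,JY-np.pi/2)"
```

```text
t 22.45 tcp [0.506  0.1677 0.1516] phi -1.39 tilt [-0.002 -0.   ] F [-1.3 -0.2 -2.5] open 0.53 q6 1.49
 turn 0.001  shift mm [-46.4 336.8  31.6]
```

>>> arm_command:
  plan: [-4.2, 30.6, 0, 0, -4.2, 30.6, 0, 0, -4.2, 30.6, 0, 0, -4.2, 30.6, 0, 0, -4.2, 30.6, 0, 0, -4.2, 30.6, 0, 0, -4.2, 30.6, 0, 0, -4.2, 30.6, 0, 0, -4.2, 30.6, 0, 0, -4.2, 30.6, 0, 0, -4.2, 30.6, 0, 0, 0, 0, 20, 0, 0, 0, 20, 0, 0, 0, 20, 0, 0, 0, 15, 0, 0, 0, 10, 0, 0, 0, 10, 0, 0, 0, 0, 0, 0, 0, 0, 0]

```text
time_s: 24.35
eef_pos: [0.5228, -0.1716, 0.0583]
eef_rot: [0.0, 0.996, 0.091, 0.0]
wrist_force: [0.5, -0.2, -2.1]
opening: 0.53
```

```bash
python3 -c "
from h import *
to(*J(20,0),.0315,JY-np.pi/2)
snap('side')
save('side','j1.png',crop=(200,160,340,270),s=5.5)"
```

```text
t 24.35 tcp [ 0.5228 -0.1716  0.0583] phi -1.388 tilt [ 0. -0.] F [ 0.5 -0.2 -2.1] open 0.53 q6 0.86
 turn 0.002  shift mm [-2.2 -0.1 26.8]
```

View pics/j1.png

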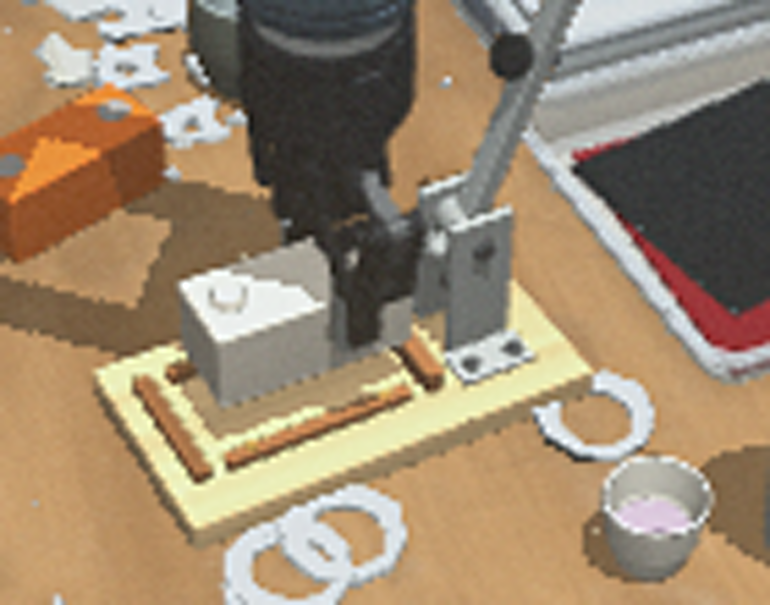

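The half hovers over the bed. Its bottom corner is at (218,402), the bottom far end at about (412,340), and the stud at (228,288). I compare those with the base corners at (97,372), (195,528) and (596,375).

```bash
python3 -c "
from h import *
t=lambda u,v:T(u,v,5.5,(200,160))
def j(u,v,z):
    d=px('side',*t(u,v),z)[:2]-JO; c,s=np.cos(JY),np.sin(JY); return np.round([(c*d[0]+s*d[1])*1e3,(-s*d[0]+c*d[1])*1e3],1)
for n,u,v,z in [('base -77,58',97,372,.018),('base -77,-58',195,528,.018),('base 138,-58',596,375,.018),('lip/top near corner',208,472,.026),('rail near inner?',228,455,.026),
 ('blk bot -50,-23',218,402,.0444),('blk bot 50,-23',412,340,.0444),('blk top -50,23',180,283,.0894),('blk top -50,-23',218,320,.0894),('stud -34,0',228,287,.0954)]: print(n,j(u,v,z))
"
```

```text
base -77,58 [-78.7  51.9]
base -77,-58 [-79.  -60.5]
base 138,-58 [132.7 -63. ]
lip/top near corner [-62.2 -39.2]
rail near inner? [-49.6 -33.9]
blk bot -50,-23 [-46.1 -17.6]
blk bot 50,-23 [ 52.4 -23.6]
blk top -50,23 [-46.   18.5]
blk top -50,-23 [-41.2 -11.7]
stud -34,0 [-30.4  -0.1]
```

The side view puts the half about 5 mm too far toward the pivot and 2 mm to +y. I shift by that and lower slowly.

>>> arm_command:
  plan: [-5, 2, 0, 0, 0, 0, 0, 0, 0, 0, 6, 0, 0, 0, 5, 0, 0, 0, 4, 0, 0, 0, 3, 0, 0, 0, 3, 0, 0, 0, 0, 0, 0, 0, 0, 0]

```text
time_s: 25.3
eef_pos: [0.518, -0.1744, 0.0369]
eef_rot: [-0.0, 0.996, 0.091, -0.0]
wrist_force: [0.3, -0.2, -2.7]
opening: 0.528
```

```bash
python3 -c "
from h import *
to(*J(17,-2),.032,JY-np.pi/2)"
```

```text
t 25.3 tcp [ 0.518  -0.1744  0.0369] phi -1.389 tilt [-0.  0.] F [ 0.3 -0.2 -2.7] open 0.528 q6 0.85
 turn 0.002  shift mm [0.1 0.  4.9]
```

The bottom is now below the rail tops with no contact, so it is entering the bed. I carry on.

>>> arm_command:
  plan: [0, 0, 2, 0, 0, 0, 2, 0, 0, 0, 1, 0, 0, 0, 0, 0, 0, 0, 0, 0]

```text
time_s: 25.8
eef_pos: [0.518, -0.1744, 0.032]
eef_rot: [0.0, 0.996, 0.091, 0.0]
wrist_force: [-0.0, -0.4, -2.7]
opening: 0.528
```

>>> arm_command:
  plan: [0, 0, 1, 0, 0, 0, 0.5, 0, 0, 0, 0, 0, 0, 0, 0, 0]

```text
time_s: 26.2
eef_pos: [0.518, -0.1745, 0.0319]
eef_rot: [0.0, 0.996, 0.091, -0.0]
wrist_force: [-6.9, 2.0, 12.2]
opening: 0.534
```

It rests on the bed at TCP z 31.9, exactly the expected height. I release, rise and turn for the handle.

>>> arm_command:
  plan: [0, 0, 0, 0, 0, 0, 0, 0, 0, 0, 0, 0, 0, 0, 0, 0, 0, 0, -10, 0, 0, 0, -30, 0, 0, 0, -40, 0, 0, 0, -40, 0, 0, 0, -40, 0, 0, 0, -40, 0, 0, 0, -45, 0, 0, 0, 0, 0]
  grip: 0.7

```text
time_s: 27.4
eef_pos: [0.521, -0.1761, 0.2839]
eef_rot: [0.004, 0.996, 0.091, 0.005]
wrist_force: [0.8, -0.4, -0.5]
opening: 0.7
```

>>> arm_command:
  plan: [0, 0, 0, -0.143, 0, 0, 0, -0.143, 0, 0, 0, -0.143, 0, 0, 0, -0.143, 0, 0, 0, -0.143, 0, 0, 0, -0.143, 0, 0, 0, -0.143, 0, 0, 0, -0.143, 0, 0, 0, -0.143, 0, 0, 0, -0.143, 0, 0, 0, -0.14, 0, 0, 0, 0]

```text
time_s: 28.6
eef_pos: [0.5178, -0.1743, 0.2756]
eef_rot: [0.0, 0.64, 0.769, 0.0]
wrist_force: [-0.2, -0.3, -0.0]
opening: 0.703
```

```bash
python3 -c "
from h import *
to(*J(146,42),.195,JY)
snap('side')
save('side','j2.png',crop=(200,130,340,265),s=4.4)"
```

```text
t 28.6 tcp [ 0.5178 -0.1743  0.2756] phi 0.182 tilt [ 0. -0.] F [-0.2 -0.3 -0. ] open 0.703 q6 -0.72
 turn 0.002  shift mm [ 43.9 129.3  80.6]
```

View pics/j2.png

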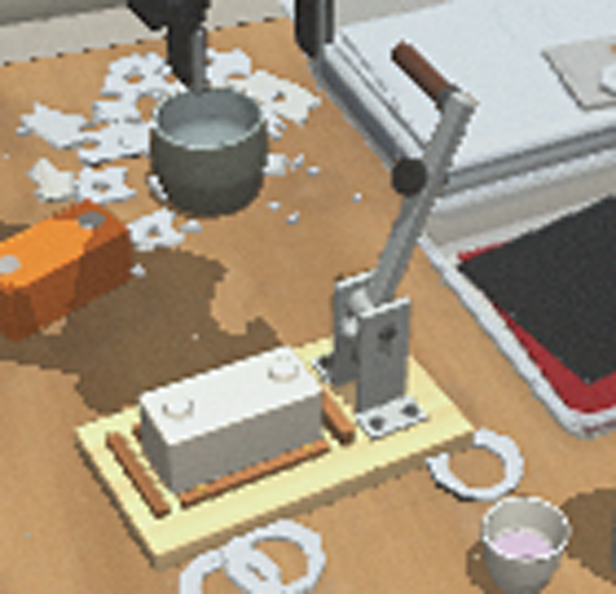

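The stud half sits in the bed with its studs up, top at (232,395). The arm is still back, with the handle from (400,47) to (452,97). I go to the handle.

>>> arm_command:
  plan: [11, 32, 0, 0, 11, 32, 0, 0, 11, 32, 0, 0, 11, 33, 0, 0, 0, 0, 0, 0, 0, 0, 20, 0, 0, 0, 20, 0, 0, 0, 20, 0, 0, 0, 12, 0, 0, 0, 8, 0, 0, 0, 0, 0, 0, 0, 0, 0]

```text
time_s: 29.85
eef_pos: [0.6373, -0.1082, 0.1964]
eef_rot: [0.001, 0.641, 0.768, 0.0]
wrist_force: [-0.3, -0.7, -0.5]
opening: 0.698
```

>>> arm_command:
  plan: [0, 0, 0, 0, 0, 0, 0, 0, 0, 0, 0, 0, 0, 0, 0, 0, 0, 0, 0, 0, 0, 0, 0, 0, 0, 0, 0, 0, 0, 0, 0, 0]
  grip: 0

```text
time_s: 30.65
eef_pos: [0.637, -0.108, 0.1961]
eef_rot: [0.0, 0.64, 0.768, 0.0]
wrist_force: [-2.2, 0.2, 5.3]
opening: 0.139
```

```bash
python3 -c "
from h import *
to(*J(147,42),.195,JY)"
```

```text
t 30.65 tcp [ 0.637  -0.108   0.1961] phi 0.181 tilt [ 0. -0.] F [-2.2  0.2  5.3] open 0.139 q6 -0.53
 turn 0.001  shift mm [-0.   1.1  1.1]
```

The handle is gripped at opening 0.139. I bring the arm over along its arc.

>>> arm_command:
  plan: [0, -6.6, -2.4, 0, 0, -13.5, -3.9, 0, 0, -13.8, -2.5, 0, 0, -13.9, -1.1, 0, 0, -14, 0.3, 0, 0, -13.9, 1.7, 0, 0, -13.7, 3.1, 0, 0, -13.3, 4.4, 0, 0, -12.8, 5.7, 0, 0, -12.1, 7, 0, 0, -11.4, 8.1, 0]

```text
time_s: 31.75
eef_pos: [0.4999, -0.1336, 0.1755]
eef_rot: [0.001, 0.64, 0.768, -0.0]
wrist_force: [-0.5, -3.3, 1.6]
opening: 0.142
```

>>> arm_command:
  plan: [0, -10.5, 9.2, 0, 0, -9.5, 10.2, 0, 0, -8.5, 11.1, 0, 0, -7.3, 11.9, 0, 0, -6.1, 12.6, 0, 0, -4.8, 13.1, 0, 0, -3.5, 13.6, 0, 0, -2.1, 13.8, 0, 0, -0.4, 8, 0, 0, -0.3, 4, 0, 0, 0, 0, 0, 0, 0, 0, 0]

```text
time_s: 32.95
eef_pos: [0.4483, -0.1432, 0.0667]
eef_rot: [0.001, 0.64, 0.768, -0.0]
wrist_force: [2.3, -5.7, -6.6]
opening: 0.14
```

```bash
python3 -c "
from h import *
to(*J(-45,43),.064,JY)"
```

```text
t 32.95 tcp [ 0.4483 -0.1432  0.0667] phi 0.181 tilt [ 0.001 -0.001] F [ 2.3 -5.7 -6.6] open 0.14 q6 -0.74
 turn 0.001  shift mm [1.8 1.  2.7]
```

>>> arm_command:
  plan: [0, 0, 1, 0, 0, 0, 1, 0, 0, 0, 0.5, 0, 0, 0, 0, 0, 0, 0, 0, 0]

```text
time_s: 33.45
eef_pos: [0.4485, -0.1432, 0.0656]
eef_rot: [0.001, 0.64, 0.768, -0.0]
wrist_force: [-1.7, -4.4, 6.3]
opening: 0.145
```

>>> arm_command:
  plan: [0, 0, 0, 0, 0, 0, 0, 0, 0, 0, 0, 0, 0, 0, 0, 0, 0, 0, -8, 0, 0, 0, -20, 0, 0, 0, -35, 0, 0, 0, -40, 0, 0, 0, -40, 0, 40, 0, -10, 0, 45, 0, 0, 0, 45, 0, 0, 0, 45, 0, 0, 0, 45, 0, 0, 0, 45, 0, 0, 0, 0, 0, 0, 0, 0, 0, 0, 0]
  grip: 0.6

```text
time_s: 35.15
eef_pos: [0.4001, 0.1191, 0.2185]
eef_rot: [0.0, 0.639, 0.769, 0.0]
wrist_force: [-0.1, -0.6, -0.7]
opening: 0.602
```

```bash
python3 -c "
from h import *
print(ctrl.get_obs()['time_s'],ctrl.get_obs()['eef_pos'],ctrl.get_obs()['wrist_force'])
snap('side')
save('side','end.png',crop=(160,120,380,350),s=2.6)"
```

```text
35.15 [0.40006781 0.11909214 0.21854303] [-0.088609   -0.63672334 -0.67789548]
```

View pics/end.png

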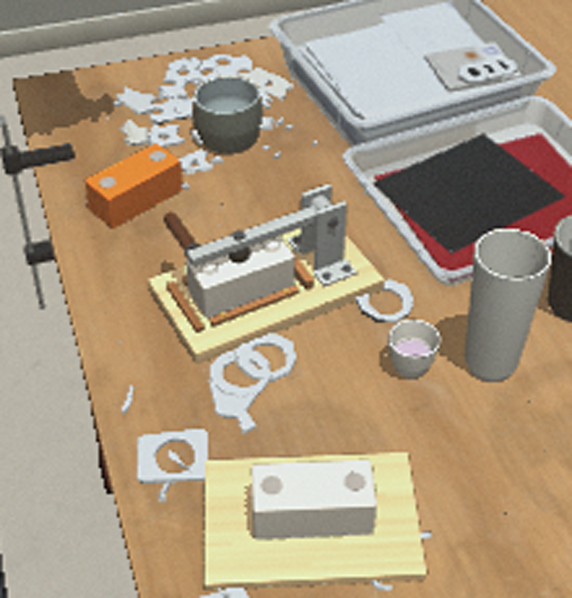

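The final view shows the arm down with its foot on the stud half at (240,255), and the hollow half flat and lengthways on the board at (313,490). The cups and beaker are standing where they were. I hand in.

```bash
python3 -c "
from h import *
s=lambda l:[T(u,v,2.6,(160,120)) for u,v in l]
print(rect('side',s([(252,465),(372,461),(376,502),(252,508)]),.057))
print(ctrl.hand_in())"
```

```text
(array([ 0.4827, -0.4476]), array([99.4, 39.6, 99.4, 41.1]), 'dirs', np.float64(-0.267), np.float64(1.279))
the job is handed in; nothing more can be done
None
```

The changeover is finished and the job was handed in at about 35 s of the 72 s allowed. No verdict was reported.

- **Hold-down arm:** I pushed it back until it stayed up by itself. At the end I brought it over by the handle; the last picture shows it down with its foot on the stud half. I could not measure the foot force or the arm angle directly. The handle ended about 1 mm off the height where I first gripped it.
- **Hollow half:** it lies flat and lengthways on the ware board. The last check put its centre about 4 mm from the board's and its yaw at -0.267 rad, against about -0.265 for the board.
- **Stud half:** it was lowered into the bed, studs up, and touched down at exactly the expected height. The two cameras disagreed by 3 to 5 mm on the jig's position, so I split the difference. I did not measure its final position, but the bed's play keeps it within about 8 mm of the middle.
- **Bystanders:** by eye in the last picture, the grey cup, white beaker and little white cup stand where they were. The orange block was not touched.
- **One correction:** my first grip on the hollow half was too shallow, so I opened and regripped it deeper before lifting.

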